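# Open the shelf bottle and fit its pourer

### The job

Get the short green bottle ready for service without lifting it out of its wooden crib: unscrew its tall black cap and set the cap down (do not drop it) standing mouth down in the copper ashtray. Then take the steel pourer out of its wooden block and push it into the bottle's neck until it is fully home, with its flange down on the lip. Do not shift or tip the ashtray, the decanter, the espresso cups or the box of dominoes.

Things in the scene. Friction and masses are not known exactly. Their poses are not given: they have to be found in the camera images.
- cap: tall black ribbed screw cap on the bottle: a cylinder 46 mm across, 60 mm tall, about 0.08 kg; origin half-way up on its axis, z up along the axis (mouth down). Its origin starts 3 mm above the bottle's lip. The upper half is solid, the lower half hollow, with three lugs inside that run in the bottle's thread
- cap_mouth (a point): centre of the cap's open underside, 30 mm below its origin. Right-hand thread: the cap unscrews anticlockwise seen from above. It comes free after about 5.7 rad (0.9 turn) relative to the bottle, rising 7 mm per turn, then lifts straight off; up to 1.5 rad more does no harm. Its sprung liner makes the first 1.5 rad stiff (about 0.2 N m), then it turns easily and stays where left
- bottle_mouth (a point): centre of the lip of the short green bottle, z up its axis, x and y square to its sides. Body 76 x 76 mm, 104 mm tall; lip 150 mm above the underside; 0.6 to 1 kg. It stands loose in one well of the crib, 1.5 mm play a side, and can turn there only about 0.04 rad. Neck 28 mm across (36 over the thread), bore 21 mm wide and over 35 mm deep
- crib: fixed cedar bottle crib 95 mm (x) by 182 mm (y), 50 mm tall, origin at the centre of its underside on the shelf; two square wells 79 mm wide, their centres at y = -43.5 and +43.5 mm, well floors 8 mm above the origin
- decanter: bystander in the other well of the crib: square green decanter 76 x 76 mm, 143 mm tall with a wooden ball stopper and no cap; origin at the centre of its underside, z up
- pourer: stainless pouring spout, 90 mm long, about 0.1 kg, standing upright in a hole of the cedar block. Origin in its hub on the axis: the point to grip; z up, x to the side the spout leans to. Hub: cylinder 26 mm across, from 24 mm below to 11 mm above the origin. Below it a flange 31 mm across, 3 mm thick, then a stopper 28 mm long
- spout_tip (a point): tip of the pourer's slanting spout, 42 mm along the pourer's x from its axis and 31 mm above its origin (highest point 35 mm above): pinch the hub across the spout, along the pourer's y
- pourer_flange (a point): on the pourer's axis in the underside of its flange, 27 mm below its origin; fully home it meets the bottle_mouth point. Below it the rubber stopper: 13 mm across at its tip, 19 mm higher up, with sprung fins 23 mm across; pushing these into the neck takes about 5 to 12 N and they then hold it
- block: fixed cedar drying block 60 mm (x) by 96 mm (y), 50 mm tall, origin at the centre of its underside; two upright through holes 25.5 mm across at y = -21 mm (the pourer stands here, its flange on the block's top) and y = +21 mm (empty)
- ashtray_in (a point): centre of the inner floor of the loose round copper ashtray (0.35 kg): 120 mm across the rim, 100 mm across the floor, rim 16 mm above this point; z up
- dominoes: bystander: open wooden box 62 x 112 mm filled with bone dominoes, 35 mm tall, 0.4 kg; origin at the centre of its underside, long side along y
- cup1: bystander: white porcelain espresso cup 62 mm across, 50 mm tall, with a handle to its +y; origin at the centre of its underside
- cup2: bystander: the other espresso cup, the same, beside the crib; origin at the centre of its underside
There are look-alikes about, which are no part of the job. Of the things shaped like the part that bears ashtray_in, the copper one is meant. Of the things shaped like the cap, the black one is meant.

How it is judged:
By the outcome, as a careful person would: the job done as asked, in the order asked, and still so for the second after the job is handed in, with the robot touching nothing.
It also fails if it takes over 72 s, if anything falls off the work surface, if the arm or the gripper's body presses on something with over 40 N, if the wrist force passes 120 N, or if a joint passes its speed limit or range.

### The arm

A 6-joint arm with a two-finger parallel gripper is mounted at the origin on the work surface. World frame = base frame: x ahead of the robot, y to its left, z up, the work surface at z = 0. Lengths are in m, angles in rad, forces in N, time in s.
With the tool pointing down it reaches from about 0.4 to 0.825 m from the base axis. Payload 7 kg.
Tool frame: the origin (TCP) lies on the centre line of the jaws, within the pads' length; the fingertips stand 25 mm ahead of it and the grasp point (between the pads) lies 6 mm ahead of it; z points along the fingers, y is the line along which they close (so a half turn about z gives the same grasp; the last joint's range is limited). The gripper opens to 88 mm and grips with 3 to 60 N. Pads are 19 mm wide; open, the fingers measure 130 mm over their backs; the gripper's body (78 mm by 193 mm) begins 47 mm behind the grasp point.
Start: joints at [1.474, 0.359, 0.012, 0, -1.224, -0.288], TCP at [0.253, 0.626, 0.252] pointing down, gripper open.
Joint ranges: [-3.07, 3.07], [-1.43, 2.12], [-1.02, 1.25], [-3.03, 1.67], [-3.05, -0], [-3.03, 3.03]. Speed limits (rad/s): [2.39, 2.39, 3.01, 3.14, 3.14, 3.14].

### API

Orientations are given as [roll, pitch, yaw] about the fixed x, y, z axes, in that order (R = Rz(yaw) Ry(pitch) Rx(roll)).
In Python, from station import readout, vision, arm gives the robot as it stands. The module is installed in compiled form; this text tells all that it offers.
- The arm moves only by the tool carry_out, never from a script. Its argument "commands" is a list of rows, each an object with "dp": the shift along the tool's x, y, z in m, a list of three; "rotation": the turn, a rotation vector about the tool's x, y, z in degrees, a list of three. In form: [{"dp": [dx, dy, dz], "rotation": [wx, wy, wz]}, ...]. A call has 1 to 8 rows; each row shifts and turns the commanded pose from where the row before left it, along the tool's axes as they then stand; what a row does not reach is not made up. A row lasts 1/8 s, in which the tool goes at most 62.5 mm and 10.7 degrees, less where a joint would pass 70% of its speed; a pose out of reach is approached as far as the arm can. A call with a gripper value outside its range is refused whole. "grip" is the finger opening in m, from 0 to 0.0876, set as the call begins (left out, the last holds). The fingers move at their own pace and stop on an object; "force" is the grip in N (left out, the last holds). Time passes only in rows, so rows that do not move let the fingers close. It gives the time, the measured TCP pose, the force, the opening and the grip force at its end, in the units of the state.
- readout.get_state(): the state, without advancing time (a new reading comes with each control period).
- vision.grab_frame(name): name is "scene" or "top"; returns (picture, depth): 384x512x3 uint8, red, green, blue; 384x512 float32, m along the optical axis (not along the pixel's ray), 0 where there is no reading.
- vision.calibration(name): a dict with "fovy" (degrees; the focal length in pixels is half the picture's height over the tangent of half this angle, whatever the lens; pixels are square), "cx", "cy" (the principal point, pixels), "origin" and "attitude" of the camera in the world. Camera axes: x right, y down, z forward; pixel columns grow to the right and rows downward; lengths in m; the calibration is good to about 2 mm. A picture is of the moment at which its call begins. calibration takes no time and is no camera call.
- arm.job_done(): hands the job in; it is judged then, once.
Trained networks look in the newest picture that a camera, given by its name, has taken for a name from the list of things; names that differ only in an ending like _2 or _b are one class to them, and where a whole thing is asked for, a point or a joint stands for the part that bears it (a point fixed in the world has none). Each returns a list of dicts, best first, with "score" (0 to 1); they miss things now and then, are a little off and sometimes report something else, mostly with a low value. They report only what shows in the picture. A call takes as long as a camera call. They do not tell look-alikes from the thing itself.
- vision.trace(label, camera): "pixels" (384x512 bool, what is visible of it) and "position" ([row, column] in pixels, amid what is visible of it).
The state is a dict: "t": time; "q": joint angles; "qd": joint speeds; "joint_efforts": joint torques, N m; "eef_pos": TCP position; "ee_rot": TCP orientation; "force": force on the tool from outside, world axes, zero at the start; "moment": the same for the moment, N m; "width": finger opening in m; "gripper_force": force on a finger pad.
Only numpy, scipy, OpenCV 4.12 (cv2) and the standard library are available. Lean on these libraries where they do the work, as an engineer would, in place of code of your own. Each camera call takes 0.05 s, during which the arm holds its last target. There are 200 camera calls.

## Working session

There is one attempt and no reset: what is moved stays moved. The work goes in short steps, Python scripts to look and compute and a tool call to move; the robot and the scene stay as the last step left them, time stands still between calls to the robot, and variables do not carry over. Pictures are saved under pics/ and viewed, at most 10 in all, crops included, and the job is handed in when it is done.

Besides the shell and the picture viewer there is one more tool, called after ">>>" as a command line: name --argument value ..., lists and objects as JSON in quotes. carry_out: Moves the arm, as the interface text tells. Its arguments: {"type":"object","properties":{"commands":{"type":"array"},"grip":{"type":"number"},"force":{"type":"number"}},"required":["commands"]}

```bash
mkdir -p pics
cat > h.py <<'E'
import numpy as np, cv2
from station import readout, vision, arm
from scipy.spatial.transform import Rotation as R
def cam(n):
    c=vision.calibration(n); f=192/np.tan(np.radians(c['fovy'])/2); return c,f
def cloud(n,d):
    c,f=cam(n); v,u=np.mgrid[0:384,0:512]
    P=np.stack([(u-c['cx'])/f*d,(v-c['cy'])/f*d,d],-1)
    A=np.array(c['attitude'],float)
    A=R.from_euler('xyz',A).as_matrix() if A.size==3 else A
    W=P@A.T+np.array(c['origin']); W[d<=0]=np.nan
    return W
def save(n,img,s=1): cv2.imwrite('pics/'+n,cv2.resize(img[:,:,::-1],None,fx=s,fy=s,interpolation=cv2.INTER_CUBIC))
E
python3 - <<'E'
from h import *
print(readout.get_state())
ims=[]
for n in('scene','top'):
    print(n,vision.calibration(n)); p,d=vision.grab_frame(n); np.savez('/tmp/'+n,p=p,d=d); save(n+'0.png',p,1.5)
    W=cloud(n,d)
    for l in ['cap','bottle_mouth','crib','decanter','pourer','block','ashtray_in','dominoes','cup1']:
        for r in vision.trace(l,n):
            w=W[r['pixels']]; print(l,round(r['score'],2),np.round(r['position']),np.round(np.nanmedian(w,0),3),np.round(np.nanpercentile(w,98,axis=0),3),np.round(np.nanpercentile(w,2,axis=0),3),r['pixels'].sum())
E
```

```text
{'t': 0.0, 'q': array([ 1.47412555e+00,  3.59355790e-01,  1.10503071e-02, -3.55181690e-04,
       -1.22410898e+00, -2.88098647e-01]), 'qd': array([-0.00134213,  0.00031117,  0.00084381, -0.00020235, -0.00041678,
       -0.00208919]), 'joint_efforts': array([ 9.25763197e-04, -5.82718277e+01,  2.93066847e+01,  6.99723423e+00,
        7.01499768e-03, -1.58854350e-04]), 'eef_pos': array([0.25320993, 0.62521206, 0.25063814]), 'ee_rot': array([ 3.13994633e+00, -1.39671369e-04, -3.84890265e-01]), 'force': array([ 0.20534242, -0.37769345, -0.34975396]), 'moment': array([0.00554179, 0.08037763, 0.01463872]), 'gripper_force': 0.0, 'width': 0.08797948885805237}
scene {'fovy': 42.58894923390238, 'cx': 258.94481047381515, 'cy': 185.68959800662006, 'origin': array([ 1.52269444, -0.06300261,  0.82604617]), 'attitude': array([-2.17534091,  0.01384573,  1.40167315])}
cap 0.89 [258. 413.] [0.753 0.415 0.029] [0.758 0.441 0.056] [0.733 0.4   0.006] 288
cap 0.6 [211. 248.] [0.697 0.048 0.196] [0.706 0.071 0.213] [0.493 0.027 0.054] 693
cap 0.43 [256. 232.] [0.704 0.024 0.065] [0.9   0.098 0.233] [ 0.66 
[... 1730 characters left out ...]
028  0.111] [0.689 0.006 0.168] [ 0.617 -0.068  0.072] 830
pourer 0.47 [210. 392.] [ 0.475 -0.251  0.106] [ 0.485 -0.239  0.128] [ 0.462 -0.287  0.069] 189
pourer 0.39 [130. 231.] [0.725 0.164 0.037] [0.753 0.216 0.069] [0.694 0.13  0.017] 569
ashtray_in 0.63 [214. 218.] [0.481 0.209 0.023] [0.535 0.262 0.04 ] [0.426 0.154 0.018] 1449
ashtray_in 0.58 [278. 223.] [0.3   0.176 0.005] [0.353 0.228 0.021] [0.247 0.122 0.001] 1493
dominoes 0.94 [207. 265.] [0.488 0.065 0.052] [0.526 0.12  0.056] [0.451 0.011 0.019] 952
cup1 0.86 [130. 231.] [0.725 0.164 0.04 ] [0.753 0.216 0.069] [0.694 0.131 0.019] 538
cup1 0.74 [210. 319.] [ 0.489 -0.092  0.031] [ 0.517 -0.038  0.07 ] [ 0.46  -0.119  0.018] 533
```

View pics/scene0.png

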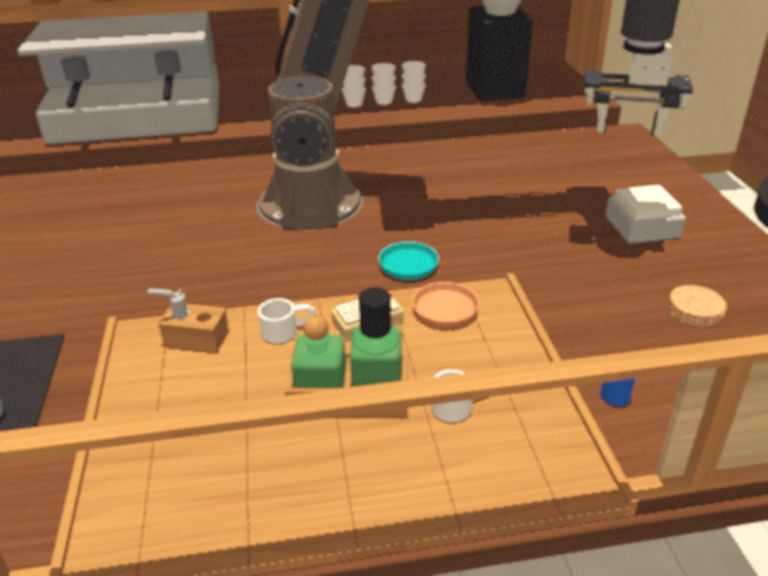

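View pics/top0.png

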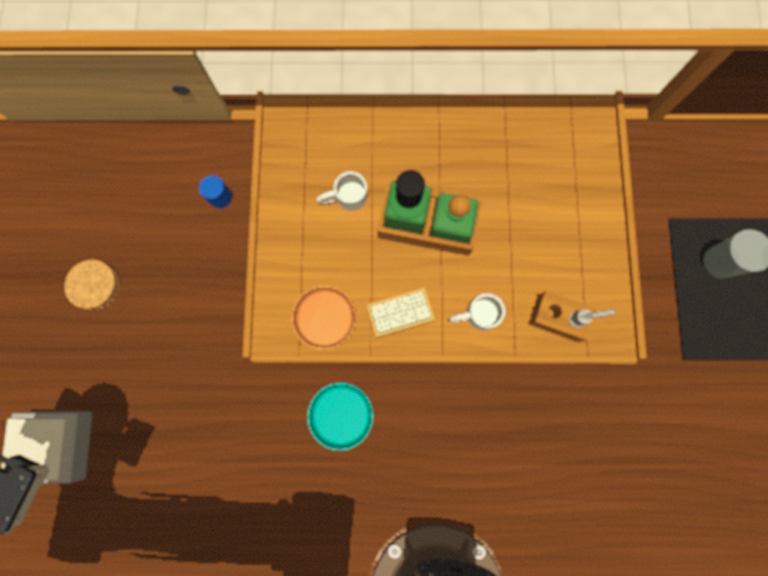

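```bash
cat > fit.py <<'E'
from h import *
def circ(p):
    A=np.c_[2*p,np.ones(len(p))]; s=np.linalg.lstsq(A,(p**2).sum(1),rcond=None)[0]; return s[:2],np.sqrt(s[2]+s[:2]@s[:2])
def sel(W,x,y,z):
    m=(abs(W[...,0]-x[0])<x[1])&(abs(W[...,1]-y[0])<y[1])&(W[...,2]>z[0])&(W[...,2]<z[1]); return W[m]
def rect(p):
    r=cv2.minAreaRect((p[:,:2]*1000).astype(np.float32)); return np.round(r[0],1),np.round(r[1],1),round(r[2],1)
E
python3 - <<'E'
from fit import *
W={}
for n in('scene','top'):
    W[n]=cloud(n,np.load(f'/tmp/{n}.npz')['d'])
    w=W[n]
    print(n,'shelf z',np.nanmedian(sel(w,(.6,.05),(-.2,.04),(0,.04))[:,2]))
    p=sel(w,(.675,.06),(.05,.05),(.2,.25)); print('cap top',rect(p),circ(p[:,:2][cv2.convexHull((p[:,:2]*1000).astype(np.float32),returnPoints=False)[:,0]]),p[:,2].max(),len(p))
    p=sel(w,(.66,.07),(-.03,.07),(.06,.075)); print('crib top',rect(p),len(p))
    p=sel(w,(.66,.07),(.06,.07),(.122,.14)); print('bottle shoulder',rect(p),len(p))
    p=sel(w,(.66,.07),(-.04,.045),(.1,.14)); print('dec shoulder',rect(p),len(p))
    p=sel(w,(.66,.07),(-.04,.045),(.15,.19)); print('dec ball',rect(p),len(p))
    p=sel(w,(.5,.06),(-.23,.08),(.062,.073)); print('block top',rect(p),len(p))
    p=sel(w,(.5,.06),(-.25,.08),(.08,.109)); print('hub',rect(p),len(p))
    p=sel(w,(.5,.06),(-.25,.08),(.112,.14)); print('spout',rect(p),np.round(p[p[:,2]>.122].mean(0),3),len(p))
    p=sel(w,(.48,.08),(.21,.08),(.028,.045)); print('ash',circ(p[:,:2]),rect(p),np.median(p[:,2]),len(p))
    p=sel(w,(.48,.03),(.21,.03),(.0,.045)); print('ash floor',np.median(p[:,2]))
    p=sel(w,(.89,.15),(.1,.4),(.1,.4)); print('beam',np.round(np.percentile(p,[2,98],axis=0),3),len(p))
for n,(r,c) in {'scene':((170,270),(90,330)),'top':((100,240),(190,430))}.items():
    save(n+'c.png',np.load(f'/tmp/{n}.npz')['p'][r[0]:r[1],c[0]:c[1]],3)
E
```

```text
scene shelf z 0.02048787856644768
cap top (array([683.3,  49.7]), array([46.9, 46.1]), 51.0) (array([0.68295262, 0.04980439]), np.float64(0.024006209635786816)) 0.21436687724157688 315
crib top (array([667.8, -32.8]), array([109.3,  89.1]), 84.0) 318
bottle shoulder (array([684.4,  48.5]), array([74.3, 77.2]), 79.6) 469
dec shoulder (array([666.6, -36.5]), array([76.3, 76.7]), 79.7) 781
dec ball (array([669.9, -35.9]), array([35. , 28.4]), 69.7) 200
block top (array([ 488.5, -234.9]), array([98.3, 66.7]), 70.5) 512
hub (array([ 483.6, -254.3]), array([25.6, 22.3]), 53.6) 110
spout (array([ 483.9, -271.2]), array([12.2, 50.1]), 7.8) [ 0.486 -0.283  0.127] 73
ash (array([0.4873373 , 0.20418231]), np.float64(0.05628506305054309)) (array([487. , 205.5]), array([116.1, 120.8]), 78.7) 0.035626966211129374 397
ash floor 0.02446494826203849
beam [[ 0.901 -0.283  0.114]
 [ 0.932  0.487  0.249]] 10493
top shelf z 0.017906380860102544
cap top (array([676. ,  52.9]), array([47.5, 46. ]), 1.2) (array([0.67574268, 0.05237434]), np.float64(0.02368529263139892)) 0.21340735187363702 305
crib top (array([659.8, -23.4]), array([113.8,  95.7]), 78.4) 330
bottle shoulder (array([673.6,  52.3]), array([74.4, 72.8]), 79.6) 384
dec shoulder (array([656.5, -32.9]), array([75.8, 74.5]), 78.5) 564
dec ball (array([656.6, -33. ]), array([34.2, 36.1]), 47.2) 169
block top (array([ 481.7, -232.5]), array([97. , 60.8]), 70.4) 623
hub (array([ 473.8, -250. ]), array([25.3, 22.9]), 29.1) 91
spout (array([ 477.1, -269.5]), array([ 8.5, 50.7]), 6.5) [ 0.478 -0.281  0.126] 64
ash (array([0.48081301, 0.20690155]), np.float64(0.056630721105133876)) (array([481. , 206.8]), array([115.9, 117.6]), 0.1) 0.035938338019051275 266
ash floor 0.02193322035086931
beam [[ 0.891 -0.279  0.12 ]
 [ 0.925  0.493  0.247]] 5852
```

View pics/topc.png

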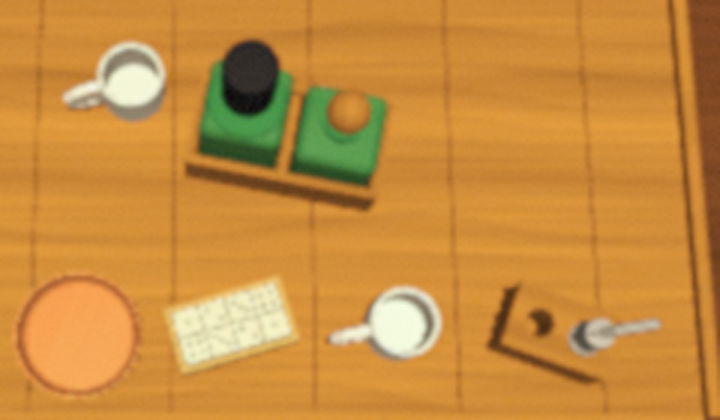

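Candidates: cap — black one on the green bottle (top ≈ col 273,row 125) vs blue look-alike (143,126); ashtray — copper (216,212) vs teal (227,278). The crop confirms the black cap and the copper ashtray; the pourer stands at top ≈ (388,211), its spout pointing to −y. The two cameras differ by about 7 mm in x, so I will use the gripper itself as a reference over the cap.

>>> carry_out --commands '[{"dp": [0.0436, 0.0266, -0.0028], "rotation": [0, 0, 0]}, {"dp": [0.0436, 0.0266, -0.0028], "rotation": [0, 0, 0]}, {"dp": [0.0436, 0.0266, -0.0028], "rotation": [0, 0, 0]}, {"dp": [0.0436, 0.0266, -0.0028], "rotation": [0, 0, 0]}, {"dp": [0.0436, 0.0266, -0.0028], "rotation": [0, 0, 0]}, {"dp": [0.0436, 0.0266, -0.0028], "rotation": [0, 0, 0]}, {"dp": [0.0436, 0.0266, -0.0028], "rotation": [0, 0, 0]}]'

```text
t: 1.88
eef_pos: [0.4672, 0.3371, 0.2716]
ee_rot: [-3.141, -0.0, -0.385]
force: [0.8, 0.4, 0.2]
width: 0.0876
gripper_force: 0.0
```

>>> carry_out --commands '[{"dp": [0.0436, 0.0266, -0.0028], "rotation": [0, 0, 0]}, {"dp": [0.0436, 0.0266, -0.0028], "rotation": [0, 0, 0]}, {"dp": [0.0436, 0.0266, -0.0028], "rotation": [0, 0, 0]}, {"dp": [0.0436, 0.0266, -0.0028], "rotation": [0, 0, 0]}, {"dp": [0.0436, 0.0266, -0.0028], "rotation": [0, 0, 0]}, {"dp": [0.0436, 0.0266, -0.0028], "rotation": [0, 0, 0]}, {"dp": [0.0436, 0.0266, -0.0028], "rotation": [0, 0, 0]}]'

```text
t: 2.75
eef_pos: [0.6802, 0.0499, 0.291]
ee_rot: [-3.141, -0.0, -0.385]
force: [0.6, -0.1, -0.6]
width: 0.0875
gripper_force: 0.0
```

>>> carry_out --commands '[{"dp": [0, 0, 0], "rotation": [0, 0, 10]}, {"dp": [0, 0, 0], "rotation": [0, 0, 10]}, {"dp": [0, 0, 0], "rotation": [0, 0, 10]}, {"dp": [0, 0, 0], "rotation": [0, 0, 10]}, {"dp": [0, 0, 0], "rotation": [0, 0, 10]}, {"dp": [0, 0, 0], "rotation": [0, 0, 10]}, {"dp": [0, 0, 0], "rotation": [0, 0, 10]}, {"dp": [0, 0, 0], "rotation": [0, 0, 10]}]'

```text
t: 3.75
eef_pos: [0.6793, 0.0513, 0.2908]
ee_rot: [3.142, -0.0, -1.787]
force: [-0.3, 0.4, 0.7]
width: 0.0876
gripper_force: 0.0
```

Run:
```python
from fit import *
s=readout.get_state(); print(s['q'])
T=s['eef_pos']; yaw=s['ee_rot'][2]
ax=np.array([np.cos(yaw),np.sin(yaw)]); ay=np.array([np.sin(yaw),-np.cos(yaw)])
crops=[]
for n in('scene','top'):
    p,d=vision.grab_frame(n); np.savez('/tmp/'+n+'1',p=p,d=d); w=cloud(n,d)
    q=sel(w,(.68,.12),(.05,.12),(.245,.42))
    l=np.c_[(q[:,:2]-T[:2])@ax,(q[:,:2]-T[:2])@ay,T[2]-q[:,2]]*1000
    for lo,hi in((-40,-20),(-20,0),(0,12),(12,22),(22,40)):
        for sg in(1,-1):
            m=(l[:,2]>lo)&(l[:,2]<hi)&(l[:,1]*sg>0)
            if m.sum()>5: print(n,lo,hi,sg,m.sum(),'x',np.round(np.percentile(l[m,0],[2,98]),1),'y',np.round(np.percentile(l[m,1],[2,50,98]),1),'zmax',l[m,2].max().round(1))
    crops.append(p[90:240,180:330])
save('hover.png',np.hstack(crops),2.6)
```

```text
[ 3.60757917e-01  3.49473441e-01  8.71233101e-02 -4.63982763e-06
 -1.30850333e+00 -5.76779686e-01]
scene -40 -20 -1 42 x [-10.   10.7] y [-67.6 -66.2 -61.1] zmax -20.6
scene -20 0 -1 89 x [-9.9 11.7] y [-66.  -62.7 -59.7] zmax -0.1
scene 0 12 -1 62 x [-9.2 12.3] y [-62.4 -60.3 -57.4] zmax 12.0
scene 12 22 -1 30 x [-9.  10.8] y [-63.1 -60.4 -58. ] zmax 19.9
```

View pics/hover.png

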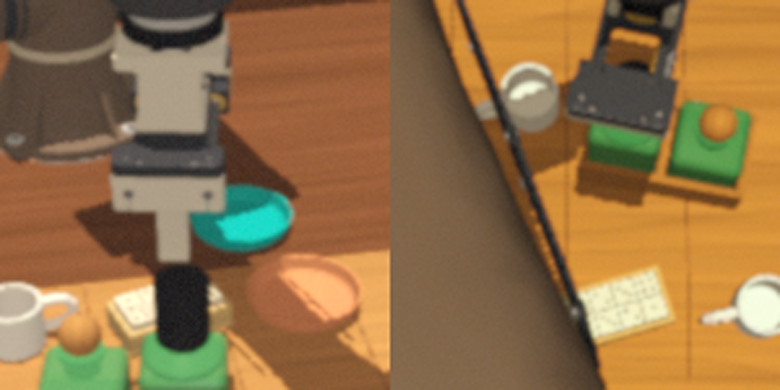

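Run:
```python
from fit import *
s=readout.get_state(); T=s['eef_pos']; yaw=s['ee_rot'][2]
ax=np.array([np.cos(yaw),np.sin(yaw)]); ay=np.array([np.sin(yaw),-np.cos(yaw)])
for n in('scene','top'):
    w=cloud(n,np.load(f'/tmp/{n}1.npz')['d'])
    q=sel(w,(.68,.16),(.05,.14),(.245,.6))
    l=np.c_[(q[:,:2]-T[:2])@ax,(q[:,:2]-T[:2])@ay,T[2]-q[:,2]]*1000
    for lo in range(-200,-20,15):
            m=(l[:,2]>lo)&(l[:,2]<lo+15)
            if m.sum()>5: print(n,lo,m.sum(),'x',np.round(np.percentile(l[m,0],[1,99]),1),'y',np.round(np.percentile(l[m,1],[1,50,99]),1))
    print('yaxis',ay)
```

```text
scene -200 412 x [-44.7  44.5] y [-48.9 -41.2  -5.1]
scene -185 376 x [-44.7  44.3] y [-48.9 -41.   -4.2]
scene -170 136 x [-36.7  29.7] y [-44.6 -29.5  -9.2]
scene -155 598 x [-36.9  39.1] y [-53.1 -35.    1.5]
scene -140 268 x [-37.   37.8] y [-53.4 -50.6 -10.9]
scene -125 179 x [-20.8  23.1] y [-54.2 -50.7 -22.8]
scene -110 196 x [-22.5  24.9] y [-53.6 -50.4  11.8]
scene -95 773 x [-36.8  38.8] y [-99.1 -76.1  76.4]
scene -80 340 x [-38.1  39.6] y [-98.3 -94.8  86.4]
scene -65 391 x [-38.1  39.2] y [-91.7 -88.4  82.8]
scene -50 135 x [-37.8  39.6] y [-91.9 -88.8  73.7]
scene -35 42 x [-9.8 11.1] y [-67.6 -66.2 -60. ]
yaxis [-0.97753366  0.21077937]
top -200 240 x [-43.3  44.8] y [15.5 43.4 50. ]
top -185 222 x [-43.6  44.2] y [16.5 44.4 49.7]
top -170 24 x [-39.7  45.2] y [11.4 44.5 49.2]
top -155 69 x [-23.2  37.4] y [19.2 39.  41.9]
top -140 15 x [-38.9  39.1] y [14.6 19.2 21.6]
top -110 40 x [-20.6  26. ] y [15.6 20.5 21.7]
top -95 959 x [-38.3  36.5] y [ 16.9  77.9 100.4]
top -80 192 x [-38.5  36.5] y [ 13.3  58.5 100.9]
top -65 271 x [-37.8  37.6] y [-13.2  45.   74.9]
top -50 37 x [-37.8  36.4] y [91.4 92.3 93.4]
yaxis [-0.97753366  0.21077937]
```

The hover picture shows the gripper straddling the black cap in both views (scene crop ~ (180,300), top crop ~ (630,75)). Both bias-corrected estimates put the cap at (0.680, 0.051), where the TCP is. Next I descend and close softly.

>>> carry_out --commands '[{"dp": [0, 0, 0.03], "rotation": [0, 0, 0]}, {"dp": [0, 0, 0.03], "rotation": [0, 0, 0]}, {"dp": [0, 0, 0.026], "rotation": [0, 0, 0]}, {"dp": [0, 0, 0], "rotation": [0, 0, 0]}]'

```text
t: 4.35
eef_pos: [0.6782, 0.051, 0.2025]
ee_rot: [3.138, -0.002, -1.778]
force: [0.3, -0.4, -0.2]
width: 0.0875
gripper_force: 0.0
```

>>> carry_out --commands '[{"dp": [0, 0, 0], "rotation": [0, 0, 0]}, {"dp": [0, 0, 0], "rotation": [0, 0, 0]}, {"dp": [0, 0, 0], "rotation": [0, 0, 0]}, {"dp": [0, 0, 0], "rotation": [0, 0, 0]}]' --grip 0.04 --force 8

```text
t: 4.85
eef_pos: [0.6795, 0.0514, 0.2053]
ee_rot: [-3.141, 0.0, -1.781]
force: [0.7, -0.2, 0.2]
width: 0.053
gripper_force: 0.0
```

>>> carry_out --commands '[{"dp": [0, 0, 0], "rotation": [0, 0, 0]}, {"dp": [0, 0, 0], "rotation": [0, 0, 0]}]'

```text
t: 5.1
eef_pos: [0.6799, 0.0513, 0.2052]
ee_rot: [-3.14, 0.0, -1.781]
force: [2.2, -0.3, 0.3]
width: 0.0459
gripper_force: 8.0
```

>>> carry_out --commands '[{"dp": [0, 0, 0], "rotation": [0, 0, 0]}, {"dp": [0, 0, 0], "rotation": [0, 0, 0]}, {"dp": [0, 0, -0.0002], "rotation": [0, 0, -10]}, {"dp": [0, 0, -0.0002], "rotation": [0, 0, -10]}, {"dp": [0, 0, -0.0002], "rotation": [0, 0, -10]}, {"dp": [0, 0, -0.0002], "rotation": [0, 0, -10]}, {"dp": [0, 0, -0.0002], "rotation": [0, 0, -10]}, {"dp": [0, 0, -0.0002], "rotation": [0, 0, -10]}]' --grip 0.03 --force 40

```text
t: 6.1
eef_pos: [0.6792, 0.0512, 0.206]
ee_rot: [3.141, 0.0, -0.728]
force: [1.3, -0.2, 1.4]
width: 0.0455
gripper_force: 40.0
```

Run:
```python
from h import *
s=readout.get_state()
for k in ('q','eef_pos','force','moment','width','ee_rot'): print(k,np.round(s[k],4))
```

```text
q [ 0.3607  0.3974 -0.0354 -0.     -1.1383  0.4818]
eef_pos [0.6792 0.0512 0.206 ]
force [ 1.319  -0.2313  1.3514]
moment [-0.2781 -0.3192 -0.0652]
width 0.0455
ee_rot [ 3.1413e+00  2.0000e-04 -7.2830e-01]
```

>>> carry_out --commands '[{"dp": [0, 0, -0.0002], "rotation": [0, 0, -10]}, {"dp": [0, 0, -0.0002], "rotation": [0, 0, -10]}, {"dp": [0, 0, -0.0002], "rotation": [0, 0, -10]}, {"dp": [0, 0, -0.0002], "rotation": [0, 0, -10]}, {"dp": [0, 0, -0.0002], "rotation": [0, 0, -10]}, {"dp": [0, 0, -0.0002], "rotation": [0, 0, -10]}]'

```text
t: 6.85
eef_pos: [0.6793, 0.0512, 0.2068]
ee_rot: [3.142, 0.0, 0.319]
force: [2.0, -0.7, -1.5]
width: 0.0455
gripper_force: 40.0
```

>>> carry_out --commands '[{"dp": [0, 0, -0.0002], "rotation": [0, 0, -10]}, {"dp": [0, 0, -0.0002], "rotation": [0, 0, -10]}, {"dp": [0, 0, -0.0002], "rotation": [0, 0, -10]}, {"dp": [0, 0, -0.0002], "rotation": [0, 0, -10]}, {"dp": [0, 0, -0.0002], "rotation": [0, 0, -10]}, {"dp": [0, 0, -0.0002], "rotation": [0, 0, -10]}, {"dp": [0, 0, -0.0002], "rotation": [0, 0, -10]}, {"dp": [0, 0, 0], "rotation": [0, 0, 0]}]'

```text
t: 7.85
eef_pos: [0.679, 0.0517, 0.208]
ee_rot: [-3.141, -0.0, 1.534]
force: [0.4, 2.1, -0.8]
width: 0.045
gripper_force: 40.0
```

Run:
```python
from h import *
s=readout.get_state()
for k in ('q','eef_pos','force','moment','width','ee_rot'): print(k,np.round(s[k],4))
n='top'
p,d=vision.grab_frame('top'); save('turn.png',p[90:240,180:330],3)
```

```text
q [ 3.6110e-01  3.9610e-01 -3.2300e-02 -8.0000e-04 -1.1430e+00  2.7439e+00]
eef_pos [0.679  0.0517 0.208 ]
force [ 0.3854  2.1458 -0.8442]
moment [ 0.6072 -0.5481 -0.0063]
width 0.045
ee_rot [-3.1407e+00 -4.0000e-04  1.5339e+00]
```

>>> carry_out --commands '[{"dp": [0, 0, 0], "rotation": [0, 0, 0]}, {"dp": [0, 0, 0], "rotation": [0, 0, 0]}, {"dp": [0, 0, 0], "rotation": [0, 0, 10]}, {"dp": [0, 0, 0], "rotation": [0, 0, 10]}, {"dp": [0, 0, 0], "rotation": [0, 0, 10]}, {"dp": [0, 0, 0], "rotation": [0, 0, 10]}, {"dp": [0, 0, 0], "rotation": [0, 0, 10]}, {"dp": [0, 0, 0], "rotation": [0, 0, 10]}]' --grip 0.06

```text
t: 8.9
eef_pos: [0.6792, 0.0511, 0.2086]
ee_rot: [3.142, 0.0, 0.481]
force: [-0.2, -0.2, 0.7]
width: 0.0601
gripper_force: 0.0
```

>>> carry_out --commands '[{"dp": [0, 0, 0], "rotation": [0, 0, 10]}, {"dp": [0, 0, 0], "rotation": [0, 0, 10]}, {"dp": [0, 0, 0], "rotation": [0, 0, 10]}, {"dp": [0, 0, 0], "rotation": [0, 0, 10]}, {"dp": [0, 0, 0], "rotation": [0, 0, 10]}, {"dp": [0, 0, 0], "rotation": [0, 0, 10]}, {"dp": [0, 0, 0], "rotation": [0, 0, 10]}, {"dp": [0, 0, 0], "rotation": [0, 0, 10]}]'

```text
t: 9.9
eef_pos: [0.6791, 0.0511, 0.2085]
ee_rot: [3.141, 0.0, -0.915]
force: [-0.3, -0.2, 0.5]
width: 0.06
gripper_force: 0.0
```

>>> carry_out --commands '[{"dp": [0, 0, 0], "rotation": [0, 0, 10]}, {"dp": [0, 0, 0], "rotation": [0, 0, 10]}, {"dp": [0, 0, 0], "rotation": [0, 0, 10]}, {"dp": [0, 0, 0], "rotation": [0, 0, 0]}]'

```text
t: 10.4
eef_pos: [0.6792, 0.0512, 0.2086]
ee_rot: [3.141, -0.0, -1.432]
force: [-0.1, 0.2, -0.7]
width: 0.0599
gripper_force: 0.0
```

>>> carry_out --commands '[{"dp": [0, 0, 0], "rotation": [0, 0, 0]}, {"dp": [0, 0, 0], "rotation": [0, 0, 0]}, {"dp": [0, 0, 0], "rotation": [0, 0, 0]}]' --grip 0.03 --force 30

```text
t: 10.78
eef_pos: [0.6794, 0.0513, 0.2086]
ee_rot: [3.142, -0.0, -1.431]
force: [0.3, -0.3, -0.0]
width: 0.0457
gripper_force: 30.0
```

>>> carry_out --commands '[{"dp": [0, 0, -0.0002], "rotation": [0, 0, -10]}, {"dp": [0, 0, -0.0002], "rotation": [0, 0, -10]}, {"dp": [0, 0, -0.0002], "rotation": [0, 0, -10]}, {"dp": [0, 0, -0.0002], "rotation": [0, 0, -10]}, {"dp": [0, 0, -0.0002], "rotation": [0, 0, -10]}, {"dp": [0, 0, -0.0002], "rotation": [0, 0, -10]}, {"dp": [0, 0, -0.0002], "rotation": [0, 0, -10]}, {"dp": [0, 0, -0.0002], "rotation": [0, 0, -10]}]'

```text
t: 11.78
eef_pos: [0.6797, 0.0513, 0.2103]
ee_rot: [3.142, -0.001, -0.029]
force: [1.6, 0.2, 0.1]
width: 0.0454
gripper_force: 30.0
```

>>> carry_out --commands '[{"dp": [0, 0, -0.0002], "rotation": [0, 0, -10]}, {"dp": [0, 0, -0.0002], "rotation": [0, 0, -10]}, {"dp": [0, 0, -0.0002], "rotation": [0, 0, -10]}, {"dp": [0, 0, -0.0002], "rotation": [0, 0, -10]}, {"dp": [0, 0, -0.0002], "rotation": [0, 0, -10]}, {"dp": [0, 0, -0.0002], "rotation": [0, 0, -10]}, {"dp": [0, 0, -0.0002], "rotation": [0, 0, -10]}, {"dp": [0, 0, -0.0002], "rotation": [0, 0, -10]}]'

```text
t: 12.78
eef_pos: [0.6795, 0.0514, 0.2118]
ee_rot: [3.141, -0.0, 1.367]
force: [-0.0, 0.5, 0.1]
width: 0.0457
gripper_force: 30.0
```

>>> carry_out --commands '[{"dp": [0, 0, -0.0002], "rotation": [0, 0, -10]}, {"dp": [0, 0, 0], "rotation": [0, 0, 0]}, {"dp": [0, 0, -0.002], "rotation": [0, 0, 0]}, {"dp": [0, 0, -0.002], "rotation": [0, 0, 0]}, {"dp": [0, 0, 0], "rotation": [0, 0, 0]}]'

```text
t: 13.4
eef_pos: [0.6794, 0.0513, 0.2162]
ee_rot: [3.141, -0.0, 1.534]
force: [0.2, -0.0, -0.6]
width: 0.0449
gripper_force: 30.0
```

>>> carry_out --commands '[{"dp": [0, 0, -0.03], "rotation": [0, 0, 0]}, {"dp": [0, 0, -0.05], "rotation": [0, 0, 0]}, {"dp": [0.0245, -0.0333, 0], "rotation": [0, 0, 0]}, {"dp": [0.0245, -0.0333, 0], "rotation": [0, 0, 0]}, {"dp": [0.0245, -0.0333, 0], "rotation": [0, 0, 0]}, {"dp": [0.0245, -0.0333, 0], "rotation": [0, 0, 0]}, {"dp": [0.0245, -0.0333, 0], "rotation": [0, 0, 0]}, {"dp": [0.0245, -0.0333, 0], "rotation": [0, 0, 0]}]'

```text
t: 14.4
eef_pos: [0.4837, 0.2059, 0.2961]
ee_rot: [3.142, -0.0, 1.534]
force: [0.3, 0.9, -1.0]
width: 0.0457
gripper_force: 30.0
```

>>> carry_out --commands '[{"dp": [0, 0, 0.04], "rotation": [0, 0, 0]}, {"dp": [0, 0, 0.04], "rotation": [0, 0, 0]}, {"dp": [0, 0, 0.04], "rotation": [0, 0, 0]}, {"dp": [0, 0, 0.04], "rotation": [0, 0, 0]}, {"dp": [0, 0, 0.02], "rotation": [0, 0, 0]}, {"dp": [0, 0, 0], "rotation": [0, 0, 0]}]'

```text
t: 15.15
eef_pos: [0.4841, 0.2046, 0.1146]
ee_rot: [-3.139, 0.002, 1.534]
force: [0.7, -0.4, -0.3]
width: 0.0453
gripper_force: 30.0
```

Run:
```python
from fit import *
s=readout.get_state(); print(s['eef_pos'],s['q'],s['force'])
cr=[]
for n in('scene','top'):
    p,d=vision.grab_frame(n); np.savez('/tmp/'+n+'2',p=p,d=d); w=cloud(n,d)
    q=sel(w,(.485,.05),(.2055,.05),(.04,.15)); m=w[...,2]
    dark=(p.max(2)<70)&(abs(w[...,0]-.485)<.05)&(abs(w[...,1]-.2055)<.05)&(m<.13)
    c=w[dark]; print(n,dark.sum(),np.round(np.percentile(c,[2,50,98],axis=0),4) if len(c) else '')
    cr.append(p[130:250,240:360] if n=='scene' else p[150:270,160:280])
save('ash.png',np.hstack(cr),3)
```

```text
[0.48406205 0.20459492 0.11464793] [ 7.73377422e-01  2.50889620e-01 -4.92764491e-01 -2.09377682e-04
 -8.30668083e-01  2.33195474e+00] [ 0.66303035 -0.42025528 -0.34146696]
scene 106 [[0.4929 0.1811 0.0642]
 [0.5025 0.1905 0.0764]
 [0.509  0.2178 0.1009]]
top 2 [[0.4817 0.183  0.079 ]
 [0.4831 0.1831 0.0796]
 [0.4845 0.1832 0.0802]]
```

View pics/ash.png

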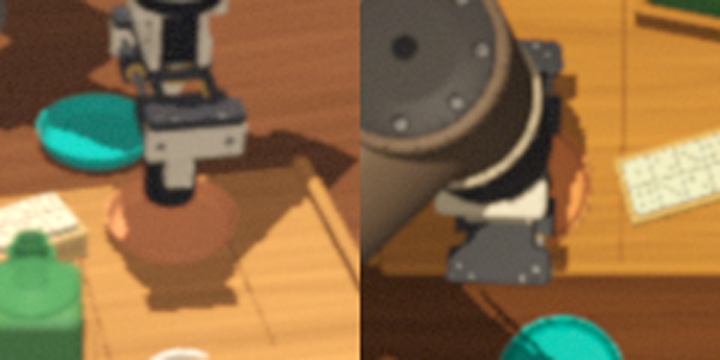

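The crop shows the black cap in the jaws over the copper ashtray (scene crop ~ (170,190)) and the bare green neck of the bottle.

>>> carry_out --commands '[{"dp": [0, 0, 0.012], "rotation": [0, 0, 0]}, {"dp": [0, 0, 0.012], "rotation": [0, 0, 0]}, {"dp": [0, 0, 0.004], "rotation": [0, 0, 0]}, {"dp": [0, 0, 0.002], "rotation": [0, 0, 0]}, {"dp": [0, 0, 0.001], "rotation": [0, 0, 0]}, {"dp": [0, 0, 0.001], "rotation": [0, 0, 0]}]'

```text
t: 16.0
eef_pos: [0.4851, 0.2055, 0.0841]
ee_rot: [3.141, -0.0, 1.535]
force: [-0.4, 0.1, -1.0]
width: 0.0458
gripper_force: 30.0
```

>>> carry_out --commands '[{"dp": [0, 0, 0.001], "rotation": [0, 0, 0]}, {"dp": [0, 0, 0.001], "rotation": [0, 0, 0]}]'

```text
t: 16.25
eef_pos: [0.485, 0.2054, 0.082]
ee_rot: [3.141, -0.0, 1.535]
force: [0.1, -0.3, -0.9]
width: 0.0452
gripper_force: 30.0
```

>>> carry_out --commands '[{"dp": [0, 0, 0.001], "rotation": [0, 0, 0]}, {"dp": [0, 0, 0.001], "rotation": [0, 0, 0]}]'

```text
t: 16.5
eef_pos: [0.485, 0.2054, 0.0799]
ee_rot: [3.142, -0.0, 1.535]
force: [0.6, 0.6, -2.0]
width: 0.0459
gripper_force: 30.0
```

>>> carry_out --commands '[{"dp": [0, 0, 0.001], "rotation": [0, 0, 0]}, {"dp": [0, 0, 0], "rotation": [0, 0, 0]}]'

```text
t: 16.75
eef_pos: [0.4849, 0.2053, 0.0789]
ee_rot: [-3.141, 0.0, 1.535]
force: [-0.4, -0.5, -1.1]
width: 0.0452
gripper_force: 30.0
```

>>> carry_out --commands '[{"dp": [0, 0, 0.001], "rotation": [0, 0, 0]}, {"dp": [0, 0, 0], "rotation": [0, 0, 0]}]'

```text
t: 17.0
eef_pos: [0.485, 0.2052, 0.0786]
ee_rot: [3.141, 0.0, 1.535]
force: [-1.2, -1.8, 6.5]
width: 0.0456
gripper_force: 30.0
```

>>> carry_out --commands '[{"dp": [0, 0, 0.001], "rotation": [0, 0, 0]}, {"dp": [0, 0, 0], "rotation": [0, 0, 0]}]'

```text
t: 17.25
eef_pos: [0.485, 0.2052, 0.0785]
ee_rot: [3.141, 0.0, 1.536]
force: [-5.7, -3.1, 16.3]
width: 0.0456
gripper_force: 30.0
```

>>> carry_out --commands '[{"dp": [0, 0, -0.0016], "rotation": [0, 0, 0]}, {"dp": [0, 0, 0], "rotation": [0, 0, 0]}]' --force 6

```text
t: 17.5
eef_pos: [0.485, 0.2054, 0.0786]
ee_rot: [3.141, -0.0, 1.535]
force: [1.0, -0.2, -1.0]
width: 0.0456
gripper_force: 6.0
```

>>> carry_out --commands '[{"dp": [0, 0, 0], "rotation": [0, 0, 0]}, {"dp": [0, 0, 0], "rotation": [0, 0, 0]}, {"dp": [0, 0, 0], "rotation": [0, 0, 0]}, {"dp": [0, 0, -0.02], "rotation": [0, 0, 0]}, {"dp": [0, 0, -0.04], "rotation": [0, 0, 0]}, {"dp": [0, 0, -0.06], "rotation": [0, 0, 0]}, {"dp": [0, 0, -0.05], "rotation": [0, 0, 0]}]' --grip 0.065

```text
t: 18.38
eef_pos: [0.485, 0.2053, 0.2508]
ee_rot: [3.141, -0.001, 1.535]
force: [-0.1, 1.2, 0.5]
width: 0.0652
gripper_force: 0.0
```

>>> carry_out --commands '[{"dp": [-0.0509, 0.0012, 0], "rotation": [0, 0, 0]}, {"dp": [-0.0509, 0.0012, 0], "rotation": [0, 0, 0]}, {"dp": [-0.0509, 0.0012, 0], "rotation": [0, 0, 0]}, {"dp": [-0.0509, 0.0012, 0], "rotation": [0, 0, 0]}, {"dp": [-0.0509, 0.0012, 0], "rotation": [0, 0, 0]}, {"dp": [-0.0509, 0.0012, 0], "rotation": [0, 0, 0]}, {"dp": [-0.0509, 0.0012, 0], "rotation": [0, 0, 0]}, {"dp": [-0.0509, 0.0012, 0], "rotation": [0, 0, 0]}]'

```text
t: 19.38
eef_pos: [0.479, -0.1862, 0.2479]
ee_rot: [3.138, 0.03, 1.508]
force: [0.0, -0.1, -0.0]
width: 0.0653
gripper_force: 0.0
```

>>> carry_out --commands '[{"dp": [-0.0509, 0.0012, 0], "rotation": [0, 0, 0]}, {"dp": [0, 0, 0], "rotation": [0, 0, 10]}, {"dp": [0, 0, 0], "rotation": [0, 0, 10]}, {"dp": [0, 0, 0], "rotation": [0, 0, 10]}, {"dp": [0, 0, 0], "rotation": [0, 0, 10]}, {"dp": [0, 0, 0], "rotation": [0, 0, 10]}, {"dp": [0, 0, 0], "rotation": [0, 0, 10]}, {"dp": [0, 0, 0], "rotation": [0, 0, 10]}]'

```text
t: 20.38
eef_pos: [0.4772, -0.2152, 0.2476]
ee_rot: [3.081, 0.013, 0.258]
force: [0.8, -0.7, 0.4]
width: 0.0648
gripper_force: 0.0
```

>>> carry_out --commands '[{"dp": [0, 0, 0], "rotation": [0, 0, 10]}, {"dp": [0, 0, 0], "rotation": [0, 0, 10]}, {"dp": [0, 0, 0], "rotation": [0, 0, 10]}, {"dp": [0, 0, 0], "rotation": [0, 0, 10]}, {"dp": [0, 0, 0], "rotation": [0, 0, 10]}, {"dp": [0, 0, 0], "rotation": [0, 0, 10]}, {"dp": [0, 0, 0], "rotation": [0, 0, 10]}, {"dp": [0, 0, 0], "rotation": [0, 0, 10]}]'

```text
t: 21.38
eef_pos: [0.4773, -0.2152, 0.2476]
ee_rot: [3.118, -0.057, -1.137]
force: [0.9, -0.4, -0.4]
width: 0.0649
gripper_force: 0.0
```

>>> carry_out --commands '[{"dp": [0, 0, 0], "rotation": [0, 0, 10]}, {"dp": [0, 0, 0], "rotation": [0, 0, 1]}, {"dp": [0, 0, 0], "rotation": [0, 0, 0]}]'

```text
t: 21.75
eef_pos: [0.4773, -0.2152, 0.2477]
ee_rot: [3.129, -0.06, -1.32]
force: [0.2, 0.2, 1.1]
width: 0.065
gripper_force: 0.0
```

Run:
```python
from fit import *
s=readout.get_state(); print(s['eef_pos'],s['ee_rot'],s['q'])
B={'scene':np.array([1.6,-1.2,0]),'top':np.array([-3.4,1.56,0])}
cr=[]
for n in('scene','top'):
    p,d=vision.grab_frame(n); np.savez('/tmp/'+n+'3',p=p,d=d); w=cloud(n,d)-B[n]/1000
    q=sel(w,(.485,.05),(.2055,.05),(.075,.11)); print(n,'cap',len(q),q[:,2].max() if len(q) else 0,rect(q) if len(q)>4 else '')
    q=sel(w,(.48,.08),(.21,.08),(.031,.045)); print('ash',circ(q[:,:2]))
    q=sel(w,(.68,.03),(.051,.03),(.165,.2)); print('lip',len(q),rect(q) if len(q)>4 else '',np.percentile(q[:,2],[10,50,95]))
    q=sel(w,(.66,.07),(.06,.07),(.122,.14)); print('bottle shoulder',rect(q),len(q))
    q=sel(w,(.48,.03),(-.253,.02),(.08,.111)); print('hub',len(q),rect(q) if len(q)>4 else '')
    cr.append(p[150:310,80:330] if n=='scene' else p[90:250,190:440])
save('all.png',np.vstack(cr),1.8)
```

```text
[ 0.47732082 -0.21519003  0.24769617] [ 3.12877227 -0.06039937 -1.32019216] [-0.00436978  0.0959862  -0.37266394  0.06920932 -1.10029215  0.22325884]
scene cap 185 0.08866251999769137 (array([487.4, 204.7]), array([44.9, 48.9]), 77.2)
ash (array([0.48418301, 0.20576464]), np.float64(0.05197523761607143))
lip 160 (array([681.8,  50.9]), array([35.2, 31.8]), 68.3) [0.16633444 0.17270015 0.17975808]
bottle shoulder (array([682. ,  50.7]), array([74.6, 74.6]), 81.8) 464
hub 125 (array([ 483.5, -252.6]), array([25.3, 22.3]), 42.9)
top cap 246 0.08583552958465768 (array([483.8, 203.9]), array([46. , 45.6]), 77.3)
ash (array([0.48487615, 0.20591824]), np.float64(0.05605136233433109))
lip 89 (array([677.1,  51.8]), array([29. , 32.6]), 66.9) [0.16637239 0.17326565 0.17746992]
bottle shoulder (array([677.8,  52.5]), array([72.6, 73.2]), 79.5) 309
hub 23 (array([ 478.2, -257.8]), array([21.6,  7.7]), 11.4)
```

View pics/all.png

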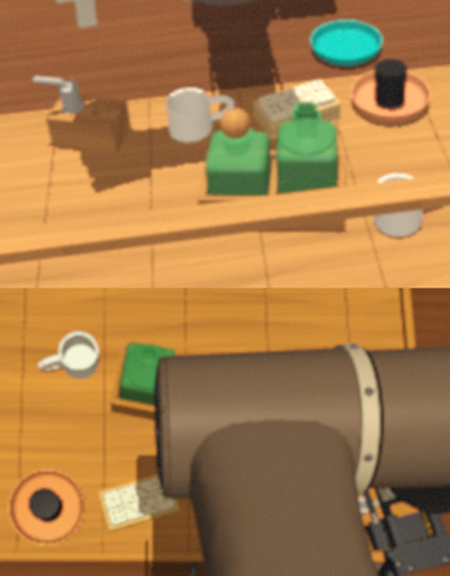

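The view shows the cap standing upright in the copper ashtray (scene crop ~ (390,85), top crop ~ (45,503)). Joint 6 came close to its limit on the traverse and the tool ended tilted, so I'll compute the correction.

```bash
cat > go.py <<'E'
from h import *
import sys
def go(p,yaw,n):
    s=readout.get_state(); R0=R.from_euler('xyz',s['ee_rot']); R1=R.from_euler('xyz',[np.pi,0,yaw])
    rv=(R0.inv()*R1).as_rotvec(degrees=True); d=np.array(p)-s['eef_pos']
    print('q',s['q'].round(3),'F',s['force'].round(2),'rot first',rv.round(2),'dp after rot',R1.inv().apply(d).round(4),'dp before rot',R0.inv().apply(d).round(4),'n=%d'%n,(R1.inv().apply(d)/n).round(4))
a=[float(x) for x in sys.argv[1:]]
if a: go(a[:3],a[3],int(a[4]))
E
python3 go.py .4793 -.2535 .2 -1.449 2
```

```text
q [-0.004  0.096 -0.373  0.069 -1.1    0.222] F [ 1.11 -0.84 -0.55] rot first [ 0.51 -3.5   7.31] dp after rot [0.0382 0.0027 0.0477] dp before rot [0.0346 0.0069 0.05  ] n=2 [0.0191 0.0013 0.0238]
```

>>> carry_out --commands '[{"dp": [0, 0, 0], "rotation": [0.51, -3.5, 7.31]}, {"dp": [0.019, 0.0013, 0.0], "rotation": [0, 0, 0]}, {"dp": [0.019, 0.0013, 0.024], "rotation": [0, 0, 0]}, {"dp": [0, 0, 0.024], "rotation": [0, 0, 0]}, {"dp": [0, 0, 0], "rotation": [0, 0, 0]}, {"dp": [0, 0, 0], "rotation": [0, 0, 0]}]'

```text
t: 22.6
eef_pos: [0.4798, -0.2534, 0.2006]
ee_rot: [-3.141, -0.001, -1.45]
force: [-0.7, 0.4, 0.7]
width: 0.0652
gripper_force: 0.0
```

```bash
python3 go.py .4793 -.2535 .2 -1.449 1
python3 - <<'E'
from fit import *
s=readout.get_state(); T=s['eef_pos']; print(T,s['ee_rot']); yaw=s['ee_rot'][2]
ax=np.array([np.cos(yaw),np.sin(yaw)]); ay=np.array([np.sin(yaw),-np.cos(yaw)])
n='scene'
p,d=vision.grab_frame(n); w=cloud(n,d)
q=sel(w,(.48,.13),(-.25,.13),(.08,.45))
l=np.c_[(q[:,:2]-T[:2])@ax,(q[:,:2]-T[:2])@ay,T[2]-q[:,2]]*1000
for lo,hi in((-95,-80),(-80,-65),(-65,-45),(-40,-20),(-20,0),(0,12),(12,24),(75,82),(92,100),(100,108),(108,115)):
    m=(l[:,2]>lo)&(l[:,2]<hi)
    if m.sum()>5: print(lo,hi,m.sum(),'x',np.round(np.percentile(l[m,0],[2,98]),1),'y',np.round(np.percentile(l[m,1],[2,50,98]),1))
E
```

```text
q [-1.240e-01  1.810e-01 -3.550e-01  1.000e-03 -1.033e+00  2.440e-01] F [-0.73  0.43  0.66] rot first [-0.05 -0.04 -0.08] dp after rot [0.0001 0.0005 0.0006] dp before rot [0.0001 0.0005 0.0006] n=1 [0.0001 0.0005 0.0006]
[ 0.47980058 -0.25335056  0.2006368 ] [-3.14074244e+00 -7.53754805e-04 -1.45033314e+00]
-95 -80 552 x [-35.7  37.7] y [-98.8 -76.6  38.1]
-80 -65 255 x [-36.9  38.9] y [-98.6 -93.7  80.9]
-65 -45 374 x [-37.1  39.2] y [-91.9 -87.7  80.6]
-40 -20 8 x [-8.5 10.8] y [-55.1 -52.7 -51.6]
-20 0 68 x [-9.3 12.1] y [-55.1 -50.9 -46. ]
0 12 42 x [-9.3 12. ] y [-51.5 -48.5 -45.5]
12 24 31 x [-9.3 11.3] y [-51.5 -48.  -44.3]
75 82 30 x [-5.4 34.9] y [-7.4 -1.9  4.4]
92 100 47 x [-10.2  14. ] y [-14.4  -7.9   7. ]
100 108 24 x [-10.1  12.7] y [-16.4  -9.7  -0.7]
108 115 26 x [-10.3  13.4] y [-13.6 -10.1  -0.8]
```

>>> carry_out --commands '[{"dp": [0.0005, 0, 0.035], "rotation": [0, 0, 0]}, {"dp": [0, 0, 0.035], "rotation": [0, 0, 0]}, {"dp": [0, 0, 0.02], "rotation": [0, 0, 0]}, {"dp": [0, 0, 0.009], "rotation": [0, 0, 0]}]'

```text
t: 23.15
eef_pos: [0.4797, -0.2536, 0.1007]
ee_rot: [-3.141, -0.0, -1.451]
force: [-0.1, -0.3, 0.0]
width: 0.0648
gripper_force: 0.0
```

>>> carry_out --commands '[{"dp": [0, 0, 0], "rotation": [0, 0, 0]}, {"dp": [0, 0, 0], "rotation": [0, 0, 0]}, {"dp": [0, 0, 0], "rotation": [0, 0, 0]}, {"dp": [0, 0, 0], "rotation": [0, 0, 0]}, {"dp": [0, 0, 0], "rotation": [0, 0, 0]}, {"dp": [0, 0, 0], "rotation": [0, 0, 0]}]' --grip 0.01 --force 12

```text
t: 23.9
eef_pos: [0.4795, -0.2538, 0.1011]
ee_rot: [-3.141, -0.0, -1.451]
force: [-1.2, -0.2, 5.0]
width: 0.0258
gripper_force: 12.0
```

>>> carry_out --commands '[{"dp": [0, 0, 0], "rotation": [0, 0, 0]}, {"dp": [0, 0, 0], "rotation": [0, 0, 0]}, {"dp": [0, 0, -0.008], "rotation": [0, 0, 0]}, {"dp": [0, 0, -0.02], "rotation": [0, 0, 0]}, {"dp": [0, 0, -0.032], "rotation": [0, 0, 0]}, {"dp": [0, 0, -0.05], "rotation": [0, 0, 0]}, {"dp": [0, 0, -0.049], "rotation": [0, 0, 0]}, {"dp": [0, 0, 0], "rotation": [0, 0, 0]}]' --force 40

```text
t: 24.9
eef_pos: [0.4812, -0.2544, 0.2643]
ee_rot: [-3.134, -0.003, -1.451]
force: [0.3, 0.3, -2.3]
width: 0.0247
gripper_force: 40.0
```

>>> carry_out --commands '[{"dp": [-0.0349, -0.0294, 0], "rotation": [0, 0, 0]}, {"dp": [-0.0349, -0.0294, 0], "rotation": [0, 0, 0]}, {"dp": [-0.0349, -0.0294, 0], "rotation": [0, 0, 0]}, {"dp": [-0.0349, -0.0294, 0], "rotation": [0, 0, 0]}, {"dp": [-0.0349, -0.0294, 0], "rotation": [0, 0, 0]}, {"dp": [-0.0349, -0.0294, 0], "rotation": [0, 0, 0]}, {"dp": [-0.0349, -0.0294, 0], "rotation": [0, 0, 0]}, {"dp": [-0.0349, -0.0294, 0], "rotation": [0, 0, 0]}]'

```text
t: 25.9
eef_pos: [0.6798, 0.0528, 0.2585]
ee_rot: [3.14, -0.0, -1.452]
force: [1.7, -0.5, -0.8]
width: 0.0254
gripper_force: 40.0
```

>>> carry_out --commands '[{"dp": [0, 0, 0], "rotation": [0, 0, 0]}, {"dp": [0, 0, 0], "rotation": [0, 0, 0]}]'

```text
t: 26.15
eef_pos: [0.6791, 0.0515, 0.2584]
ee_rot: [3.14, -0.0, -1.451]
force: [-0.0, -0.2, -0.7]
width: 0.0252
gripper_force: 40.0
```

```bash
python3 go.py .6795 .0513 .24 -1.451 1
python3 - <<'E'
from fit import *
B={'scene':np.array([1.6,-1.2,0]),'top':np.array([-3.4,1.56,0])}
cr=[]
for n in('scene','top'):
    p,d=vision.grab_frame(n); w=cloud(n,d)-B[n]/1000
    for lo,hi in((.198,.209),(.209,.222),(.228,.231),(.231,.25),(.155,.17),(.17,.182)):
        q=sel(w,(.68,.025),(.0513,.022),(lo,hi))
        if len(q)>5: print(n,lo,hi,len(q),np.round(np.percentile(q,[3,50,97],axis=0)*1000,1)[:,:2].tolist())
    cr.append(p[130:250,190:310] if n=='scene' else p[70:190,210:330])
save('over.png',np.hstack(cr),3)
E
```

```text
q [ 0.361  0.366  0.039 -0.    -1.245 -0.241] F [-0.02 -0.2  -0.7 ] rot first [ 0.12 -0.02 -0.01] dp after rot [ 0.0003 -0.0004  0.0184] dp before rot [ 0.0002 -0.0004  0.0184] n=1 [ 0.0003 -0.0004  0.0184]
scene 0.198 0.209 19 [[678.8, 44.9], [683.8, 50.6], [687.7, 57.7]]
scene 0.209 0.222 45 [[676.7, 41.5], [685.0, 50.6], [689.7, 59.8]]
scene 0.228 0.231 9 [[672.3, 37.4], [684.8, 40.1], [691.1, 42.5]]
scene 0.231 0.25 32 [[679.3, 37.8], [697.1, 43.0], [704.8, 63.8]]
scene 0.155 0.17 117 [[668.2, 35.2], [690.2, 52.4], [696.7, 67.6]]
scene 0.17 0.182 104 [[667.2, 37.9], [684.0, 50.4], [693.6, 63.1]]
```

View pics/over.png

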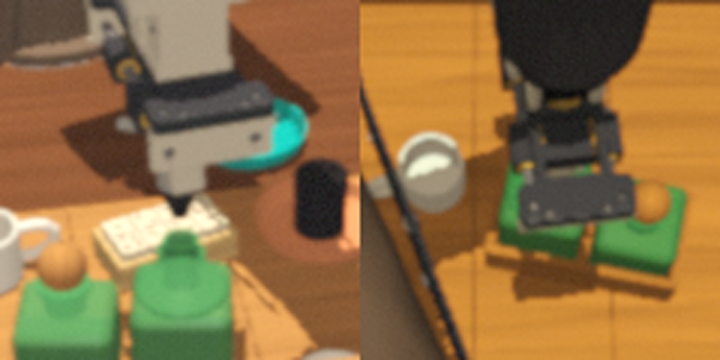

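The crop shows the stopper tip just above the bottle neck (scene crop ~ (180,205) above (180,240)), aligned to about 1 mm. Now I insert.

>>> carry_out --commands '[{"dp": [0, 0, 0.012], "rotation": [0, 0, 0]}, {"dp": [0, 0, 0.008], "rotation": [0, 0, 0]}, {"dp": [0, 0, 0.003], "rotation": [0, 0, 0]}, {"dp": [0, 0, 0.003], "rotation": [0, 0, 0]}, {"dp": [0, 0, 0], "rotation": [0, 0, 0]}]' --force 58

```text
t: 26.88
eef_pos: [0.6796, 0.0515, 0.2336]
ee_rot: [-3.142, -0.0, -1.451]
force: [-0.0, 0.4, -0.3]
width: 0.0249
gripper_force: 58.0
```

>>> carry_out --commands '[{"dp": [0, 0, 0.003], "rotation": [0, 0, 0]}, {"dp": [0, 0, 0.003], "rotation": [0, 0, 0]}, {"dp": [0, 0, 0], "rotation": [0, 0, 0]}]'

```text
t: 27.25
eef_pos: [0.6795, 0.0515, 0.2274]
ee_rot: [3.141, -0.0, -1.452]
force: [0.2, -0.9, -0.9]
width: 0.0248
gripper_force: 58.0
```

>>> carry_out --commands '[{"dp": [0, 0, 0.003], "rotation": [0, 0, 0]}, {"dp": [0, 0, 0.003], "rotation": [0, 0, 0]}, {"dp": [0, 0, 0], "rotation": [0, 0, 0]}]'

```text
t: 27.62
eef_pos: [0.6797, 0.0515, 0.2216]
ee_rot: [-3.141, -0.0, -1.451]
force: [0.7, -0.3, -0.4]
width: 0.0251
gripper_force: 58.0
```

>>> carry_out --commands '[{"dp": [0, 0, 0.003], "rotation": [0, 0, 0]}, {"dp": [0, 0, 0.003], "rotation": [0, 0, 0]}, {"dp": [0, 0, 0], "rotation": [0, 0, 0]}]'

```text
t: 28.0
eef_pos: [0.6798, 0.0515, 0.2154]
ee_rot: [-3.141, 0.0, -1.452]
force: [2.1, 0.2, -0.5]
width: 0.0253
gripper_force: 58.0
```

>>> carry_out --commands '[{"dp": [0, 0, 0.002], "rotation": [0, 0, 0]}, {"dp": [0, 0, 0.002], "rotation": [0, 0, 0]}, {"dp": [0, 0, 0], "rotation": [0, 0, 0]}]'

```text
t: 28.38
eef_pos: [0.6796, 0.0515, 0.2112]
ee_rot: [3.141, -0.0, -1.452]
force: [0.9, -0.6, -1.9]
width: 0.0254
gripper_force: 58.0
```

>>> carry_out --commands '[{"dp": [0, 0, 0.002], "rotation": [0, 0, 0]}, {"dp": [0, 0, 0.001], "rotation": [0, 0, 0]}, {"dp": [0, 0, 0], "rotation": [0, 0, 0]}]'

```text
t: 28.75
eef_pos: [0.6798, 0.0514, 0.2091]
ee_rot: [-3.141, -0.0, -1.451]
force: [0.4, -0.4, 4.4]
width: 0.0251
gripper_force: 58.0
```

>>> carry_out --commands '[{"dp": [0, 0, 0.001], "rotation": [0, 0, 0]}, {"dp": [0, 0, 0.001], "rotation": [0, 0, 0]}, {"dp": [0, 0, 0], "rotation": [0, 0, 0]}]'

```text
t: 29.12
eef_pos: [0.6799, 0.0514, 0.2091]
ee_rot: [-3.139, -0.0, -1.451]
force: [-3.6, 0.5, 13.5]
width: 0.0251
gripper_force: 58.0
```

>>> carry_out --commands '[{"dp": [0, 0, 0.001], "rotation": [0, 0, 0]}, {"dp": [0, 0, 0], "rotation": [0, 0, 0]}]'

```text
t: 29.38
eef_pos: [0.68, 0.0514, 0.2091]
ee_rot: [-3.139, -0.001, -1.451]
force: [-6.2, 0.8, 18.5]
width: 0.0252
gripper_force: 58.0
```

Run:
```python
from fit import *
print(readout.get_state()['eef_pos'])
p,d=vision.grab_frame('scene'); w=cloud('scene',d)
save('ins.png',p[130:230,200:300],6)
```

```text
[0.67995355 0.0514051  0.20905553]
```

View pics/ins.png

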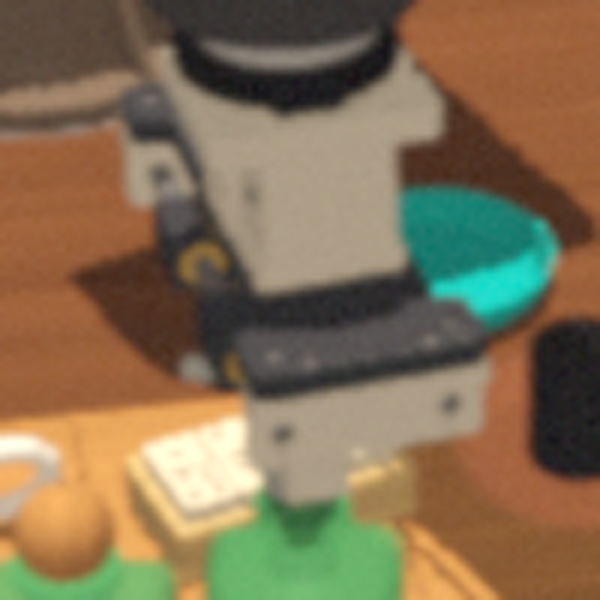

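>>> carry_out --commands '[{"dp": [0, 0, 0.001], "rotation": [0, 0, 0]}, {"dp": [0, 0, 0.001], "rotation": [0, 0, 0]}, {"dp": [0, 0, 0], "rotation": [0, 0, 0]}]'

```text
t: 29.8
eef_pos: [0.6803, 0.0513, 0.2091]
ee_rot: [-3.137, -0.001, -1.45]
force: [-9.1, 1.7, 27.7]
width: 0.0247
gripper_force: 58.0
```

>>> carry_out --commands '[{"dp": [0, 0, -0.003], "rotation": [0, 0, 0]}, {"dp": [0, 0, -0.002], "rotation": [0, 0, 0]}, {"dp": [0, 0, -0.001], "rotation": [0, 0, 0]}, {"dp": [0, 0, 0], "rotation": [0, 0, 0]}]'

```text
t: 30.3
eef_pos: [0.6797, 0.0515, 0.2092]
ee_rot: [3.141, -0.0, -1.452]
force: [0.9, 0.6, 1.1]
width: 0.0247
gripper_force: 58.0
```

>>> carry_out --commands '[{"dp": [0, 0, 0], "rotation": [0, 0, 0]}, {"dp": [0, 0, 0], "rotation": [0, 0, 0]}, {"dp": [0, 0, 0], "rotation": [0, 0, 0]}, {"dp": [0, 0, 0], "rotation": [0, 0, 0]}, {"dp": [0, 0, -0.02], "rotation": [0, 0, 0]}, {"dp": [0, 0, -0.03], "rotation": [0, 0, 0]}, {"dp": [0, 0, -0.04], "rotation": [0, 0, 0]}, {"dp": [0, 0, -0.04], "rotation": [0, 0, 0]}]' --grip 0.06

```text
t: 31.3
eef_pos: [0.6794, 0.0514, 0.3409]
ee_rot: [3.141, -0.0, -1.451]
force: [0.9, -0.3, 0.3]
width: 0.06
gripper_force: 0.0
```

Run:
```python
from fit import *
print(readout.get_state()['eef_pos'])
cr=[]
for n in('scene','top'):
    p,d=vision.grab_frame(n); w=cloud(n,d)
    q=sel(w,(.68,.07),(.03,.07),(.178,.26)); print(n,len(q),np.round(np.percentile(q,[2,50,98],axis=0),3).tolist(),q[:,2].max())
    cr.append(p[130:230,200:300] if n=='scene' else p[85:185,220:320])
save('done.png',np.hstack(cr),4)
```

```text
[0.67939868 0.05141305 0.34090555]
scene 323 [[0.677, 0.012, 0.179], [0.689, 0.046, 0.21], [0.696, 0.063, 0.238]] 0.24112936014876907
top 8 [[0.661, 0.043, 0.178], [0.662, 0.051, 0.18], [0.664, 0.058, 0.183]] 0.18312573868385085
```

View pics/done.png

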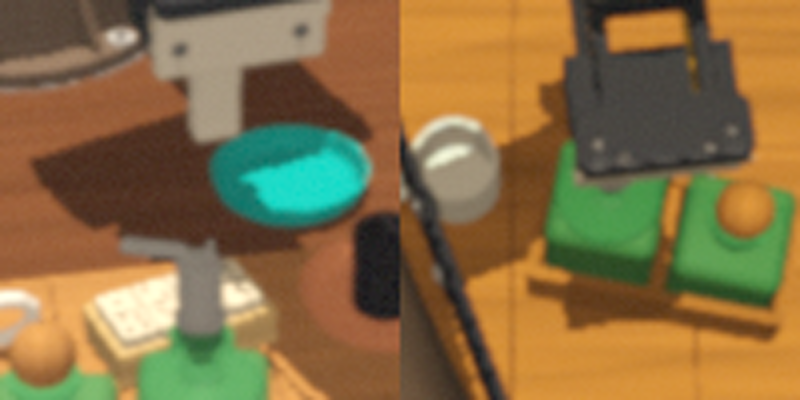

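The final crop shows the pourer upright in the neck with its flange on the lip (scene crop ~ (195,320)) and the cap still in the ashtray. The measured spout top is 0.241 against about 0.239 expected when home. I'm handing in.

```bash
python3 -c "
from station import arm; print(arm.job_done())"
```

```text
the job is handed in; nothing more can be done
None
```

The job is handed in at about 31 s: the black cap stands mouth down in the copper ashtray and the pourer is pressed home in the bottle's neck. It met a hard stop at the expected flange height, though I felt almost none of the 5 to 12 N fin resistance on the way in. The hand-in gave no verdict.

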